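# Put the soy pitcher back together

### The arm

A 6-joint arm with a two-finger parallel gripper is mounted at the origin on the work surface. World frame = base frame: x ahead of the robot, y to its left, z up, the work surface at z = 0. Lengths are in m, angles in degrees, forces in N, time in s.
With the tool pointing down it reaches from about 0.375 to 0.975 m from the base axis. Payload 3.8 kg.
Tool frame: the origin (TCP) lies between the finger pads; the fingertips stand 14 mm ahead of it and the grasp point (between the pads) lies 5 mm behind it; z points along the fingers, y is the line along which they close (so a half turn about z gives the same grasp; the last joint's range is limited). The gripper opens to 88 mm and grips with 3 to 60 N. Pads are 18 mm wide; open, the fingers measure 123 mm over their backs; the gripper's body (75 mm by 187 mm) begins 45 mm behind the grasp point.
Start: joints at [63.031, 15.12, 91.902, -0, 72.978, -2.114], TCP at [0.284, 0.612, 0.253] pointing down, gripper open.
Joint ranges: [-150.88, 150.88], [-54.13, 125.18], [17.81, 147.31], [-75.09, 255.09], [0, 152.58], [-146.25, 146.25]. Speed limits (degrees/s): [147.25, 147.25, 180, 180, 180, 180].

### API

Orientations are given as [roll, pitch, yaw] about the fixed x, y, z axes, in that order (R = Rz(yaw) Ry(pitch) Rx(roll)).
In Python, from cell import move_to, line_to, set_joints, gripper_to, sleep, ik, grab_frame, PlanningError, close_job, current_t, current_q, current_joint_vel, current_joint_efforts, current_tcp_pos, current_tool_rot, current_wrist_force, current_moment, current_gripper_width, current_finger_force gives the robot as it stands. Calls block until the motion is done:
- move_to(position, orientation): joint-space move of the TCP to a pose.
- line_to(position, rot=None, feed=0.15, max_force=None): straight line of the TCP; rot=None keeps the orientation; feed is the mean speed in m/s. With max_force (N) it stops when the force on the tool has changed by that much, and returns True; else False.
- set_joints(angles): joint-space move.
- gripper_to(opening): finger opening in m; the grip force is fixed at half the most; returns when the fingers have stopped.
- sleep(seconds).
- ik(position, orientation): joint angles nearest the present ones, or None.
- grab_frame(name): name is "side" or "top"; returns a dict with "pixels" (480x640x3 uint8, red, green, blue), "depth" (480x640 float32, m along the optical axis (not along the pixel's ray), 0 where there is no reading), "fov_y" (degrees; the focal length in pixels is half the picture's height over the tangent of half this angle, whatever the lens; pixels are square), "cx", "cy" (the principal point, pixels), "k1" (the pictures are not rectified: a ray, as slopes to the right and down, at radius r is drawn at 1 + k1 r^2 times it, then the intrinsics apply), "cam_to_world" (4x4, takes a point from camera to world coordinates). Camera axes: x right, y down, z forward; pixel columns grow to the right and rows downward; lengths in m; the calibration is good to about 2 mm. A picture is of the moment at which its call begins.
A pose or a line that the arm cannot do raises PlanningError and nothing moves.
- close_job(): hands the job in; it is judged then, once.
Readings, each from a call of its own:
- current_t(): time.
- current_q(): joint angles.
- current_joint_vel(): joint speeds.
- current_joint_efforts(): joint torques, N m.
- current_tcp_pos(): TCP position.
- current_tool_rot(): TCP orientation.
- current_wrist_force(): force on the tool from outside, world axes, zero at the start.
- current_moment(): the same for the moment, N m.
- current_gripper_width(): finger opening in m.
- current_finger_force(): force on a finger pad.
Only numpy, scipy, OpenCV 4.12 (cv2) and the standard library are available. Lean on these libraries where they do the work, as an engineer would, in place of code of your own. Each camera call takes 0.05 s, during which the arm holds its last target. There are 200 camera calls.

### The job

Put the washed soy pitcher back together: with its flip cap left open, slide the black pourer collar down over the pitcher's glass neck until it sits flat on the shoulder, its spout pointing straight away from the pitcher's handle; lower it all the way rather than letting it drop. Then flip the cap fully shut. Leave the pitcher standing where it is and do not disturb the other things on the table.

Things in the scene. Friction and masses are not known exactly. Their poses are not given: they have to be found in the camera images.
- pitcher: the stout glass soy pitcher, standing loose, 0.5 kg. Origin at the centre of its underside, z up. Body 74 mm across; flat shoulder at z = 70 mm, 60 mm across; above it the round neck, 34 mm across, to z = 102 mm, its top 6 mm tapering to 29 mm. Handle loop on its -x side, out to x = -69 mm, z = 13 to 57 mm. +x points straight away from the handle
- pourer: the pourer: a black plastic collar standing upright, 70 g. Origin at the centre of its open lower end, z up. 46 mm across, 44 mm tall, bore 37 mm across, 38 mm deep from below; above it a rim with a 24 mm pouring hole. A small spout sticks out on its +x side near the top (to x = 38 mm, z = 36 to 43 mm); the flip cap is hinged on its -x side. Seated, its lower end rests on the shoulder
- spout_tip (a point): tip of the pourer's spout, 38 mm out along the pourer's +x, 39.5 mm up
- flip_cap (a joint): angle of the flip cap (rad): 0 = shut flat over the pourer's top, grows as it swings up and back, 1.57 = upright, 2.7 = its stop. A light friction hinge: it stays where it is left
- cap_hinge (a point): on the flip cap's hinge line, which runs along the pourer's y: 25 mm out on the pourer's -x side, 46.5 mm above its lower end
- cap_edge (a point): free edge of the flip cap, 50 mm from the hinge line. The cap is a black disc 45 mm across and 4 mm thick
- bento: the mustard yellow stacked two-tier bento set with lid, 154 x 99 mm, 64 mm tall; a bystander; origin at the centre of its underside
- bowl: the small white ceramic bowl with a clip-on grey plastic lid, 107 mm across, 59 mm tall; a bystander; origin at the centre of its underside
- spatula: the wooden spatula lying flat, 240 mm long along its x; a bystander; origin at the centre of its underside
- tongs: the steel tongs lying flat, 255 mm long along their x, 55 mm wide, 14 mm tall; a bystander; origin at the centre of its underside
- dishes: a stack of two white ceramic sauce dishes, 90 mm across, 36 mm tall; a bystander; origin at the centre of its underside
- jar_band: a low open steel jar band, 72 mm outside, 64 mm inside, 15 mm tall, lying flat; a bystander, not the pourer; origin at the centre of its underside

How it is judged:
By the outcome, as a careful person would: the job done as asked, in the order asked, and still so for the second after the job is handed in, with the robot touching nothing.
It also fails if it takes over 64 s, if anything falls off the work surface, if the arm or the gripper's body presses on something with over 40 N, if the wrist force passes 120 N, or if a joint passes its speed limit or range.

## Working session

There is one attempt and no reset: what is moved stays moved. The work goes in short steps, each a Python script; the robot and the scene stay as the last script left them, time stands still between calls to the robot, and variables do not carry over. Pictures are saved under pics/ and viewed, at most 10 in all, crops included, and the job is handed in when it is done.

```bash
mkdir -p pics; ls
cat > h.py <<'E'
import numpy as np, cv2
from cell import *
def grab(name):
    f=grab_frame(name); np.savez('%s.npz'%name,**f); return f
def load(name): return dict(np.load('%s.npz'%name))
def K(f):
    fl=240/np.tan(np.radians(float(f['fov_y'])/2)); return np.array([[fl,0,f['cx']],[0,fl,f['cy']],[0,0,1.]])
def und(f,uv):  # pixels -> slopes; 1+k1 r^2 model
    return cv2.undistortPoints(np.array(uv,float).reshape(-1,1,2),K(f),np.array([float(f['k1']),0,0,0])).reshape(-1,2)
def onplane(f,uv,z):
    s=und(f,uv); T=f['cam_to_world']; d=np.c_[s,np.ones(len(s))]@T[:3,:3].T
    return T[:3,3]+d*((z-T[2,3])/d[:,2])[:,None]
def cloud(f):
    v,u=np.mgrid[0:480,0:640]; s=und(f,np.c_[u.ravel(),v.ravel()]); D=f['depth'].ravel()[:,None]
    P=np.c_[s*D,D]@f['cam_to_world'][:3,:3].T+f['cam_to_world'][:3,3]
    P[D[:,0]==0]=np.nan
    return P.reshape(480,640,3)
def proj(f,P):
    T=np.linalg.inv(f['cam_to_world']); r=cv2.Rodrigues(T[:3,:3])[0]
    return cv2.projectPoints(np.array(P,float).reshape(-1,1,3),r,T[:3,3],K(f),np.array([float(f['k1']),0,0,0]))[0].reshape(-1,2)
def crop(f,x0,y0,x1,y1,k,name):
    cv2.imwrite('pics/'+name,cv2.resize(f['pixels'][y0:y1,x0:x1,::-1],None,fx=k,fy=k,interpolation=cv2.INTER_CUBIC))
E
python3 - <<'E'
from h import *
for n in('top','side'):
    f=grab(n); crop(f,0,0,640,480,1.25,n+'0.png'); print(n,f['fov_y'],f['k1'],f['cam_to_world'])
print(current_t())
E
```

```text
pics
top 44.414513708962346 -0.17822007082070312 [[ 0.01996907 -0.99468226  0.10103686  0.47080462]
 [-0.99950335 -0.02232498 -0.02224052  0.00448267]
 [ 0.02437789 -0.10054256 -0.99463406  1.48331374]
 [ 0.          0.          0.          1.        ]]
side 44.23738058894475 -0.014844471019075675 [[-0.9793231  -0.10599143  0.1723139   0.34216645]
 [-0.20227191  0.52780603 -0.8249284   1.16100999]
 [-0.00351298 -0.8427257  -0.53833173  0.84464477]
 [ 0.          0.          0.          1.        ]]
0.1
```

View pics/top0.png

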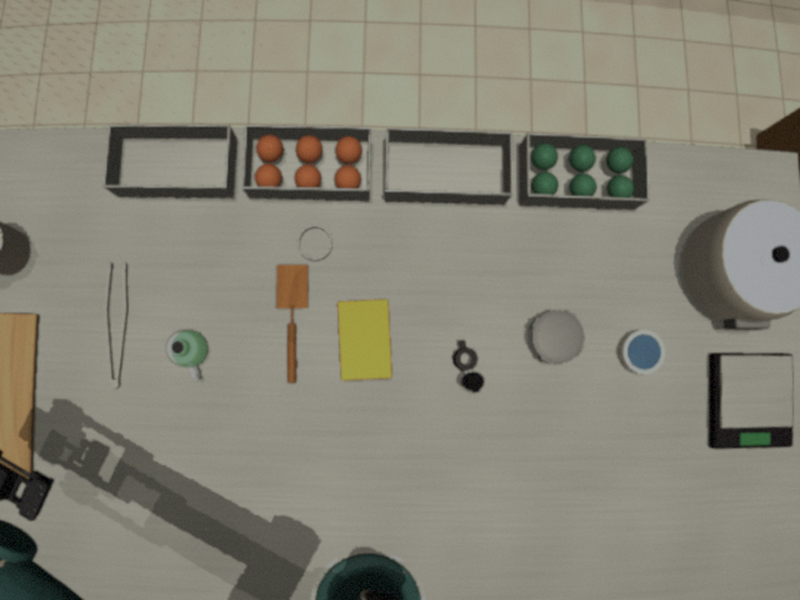

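View pics/side0.png

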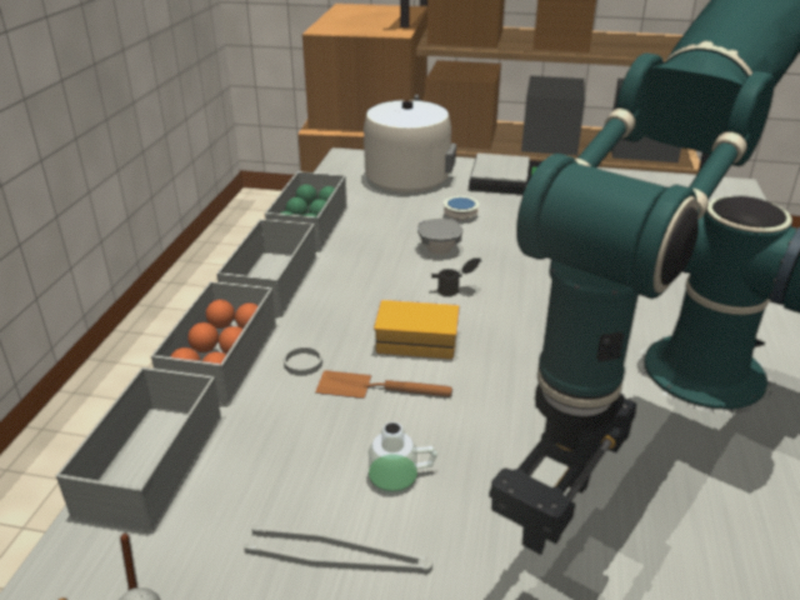

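The top view shows the pitcher at about (187,348), with its handle toward (198,375). The pourer is at (464,357), spout up at (461,343) and open cap at (472,381). The side view agrees. Next I'll enlarge both objects.

Run:
```python
from h import *
f=load('top'); g=load('side')
def c(f,x,y,w,k):return cv2.resize(f['pixels'][y-w:y+w,x-w:x+w,::-1],(400,300) if 0 else (400,400),interpolation=cv2.INTER_CUBIC)
cv2.imwrite('pics/c_top.png',np.hstack([c(f,150,280,25,0),c(f,373,292,25,0)]))
cv2.imwrite('pics/c_side.png',np.hstack([c(g,320,365,40,0),c(g,362,222,25,0)]))
P=cloud(f)
# clouds near pourer, pitcher
for n,(x,y,w) in dict(pitch=(150,280,25),pour=(373,292,25)).items():
    Q=P[y-w:y+w,x-w:x+w].reshape(-1,3); Q=Q[np.isfinite(Q[:,0])]
    print(n,np.median(Q[Q[:,2]<.01],0),'zmax',Q[:,2].max())
    for a,b in((.012,.03),(.03,.05),(.05,.065),(.065,.08),(.08,.12)):
        S=Q[(Q[:,2]>a)&(Q[:,2]<b)]
        if len(S):print(a,b,len(S),S.mean(0).round(4),S.min(0).round(4),S.max(0).round(4))
```

```text
pitch [0.50644461 0.37965543 0.00101427] zmax 0.11118592333808253
0.012 0.03 69 [0.4944 0.3448 0.0215] [0.4561 0.3327 0.0126] [0.5454 0.3617 0.0293]
0.03 0.05 74 [0.4964 0.3419 0.0413] [0.4462 0.3327 0.0307] [0.5465 0.3665 0.0499]
0.05 0.065 206 [0.4994 0.3589 0.0584] [0.4488 0.3337 0.0503] [0.5463 0.4089 0.0649]
0.065 0.08 372 [0.5091 0.3667 0.0707] [0.4772 0.3375 0.0651] [0.5429 0.4032 0.0797]
0.08 0.12 180 [0.5087 0.3682 0.1016] [0.4934 0.3537 0.0811] [0.525  0.3861 0.1112]
pour [ 0.49402073 -0.18070388  0.00101275] zmax 0.08492889128445302
0.012 0.03 13 [ 0.4918 -0.165   0.0221] [ 0.4379 -0.1757  0.0123] [ 0.5177 -0.1604  0.0291]
0.03 0.05 244 [ 0.5025 -0.1808  0.0442] [ 0.4708 -0.2056  0.0316] [ 0.5369 -0.1599  0.0499]
0.05 0.065 98 [ 0.4694 -0.1921  0.0583] [ 0.4538 -0.2133  0.0501] [ 0.5196 -0.1704  0.0649]
0.065 0.08 139 [ 0.4518 -0.1953  0.0716] [ 0.4375 -0.2152  0.065 ] [ 0.4689 -0.1735  0.0799]
0.08 0.12 4 [ 0.4413 -0.199   0.082 ] [ 0.4401 -0.2035  0.0806] [ 0.4448 -0.1936  0.0849]
```

View pics/c_top.png

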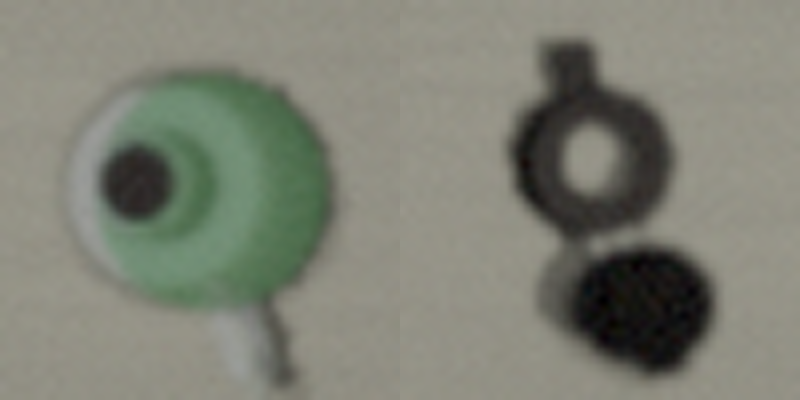

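View pics/c_side.png

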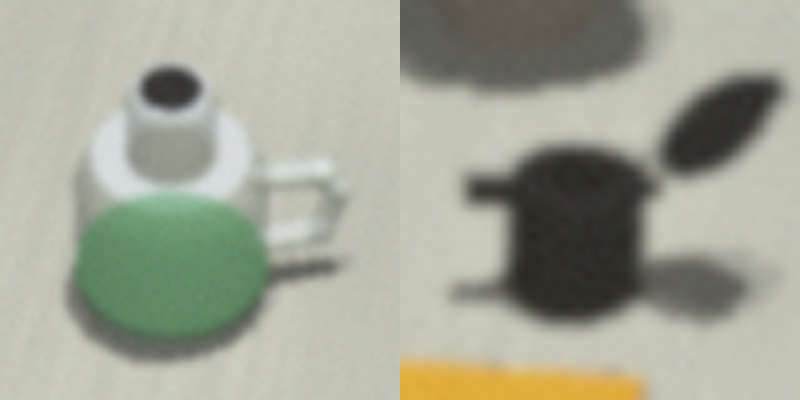

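The crops show these points:
- **Pitcher:** mouth centre at (137,183) in the top crop and (171,88) in the side crop. The handle runs down and slightly right in the top crop.
- **Pourer:** hole centre at (190,160), spout end at (167,42), cap blob at about (245,310).

I'll fit poses from these plus the depth cloud.

```bash
cat > fit.py <<'E'
from h import *
from scipy.optimize import least_squares
f=load('top'); g=load('side')
px=lambda c,o,k:(np.array(c)+.5)/k-.5+np.array(o)
def pose(p,L): 
    c,s=np.cos(p[2]),np.sin(p[2]); L=np.array(L,float); return np.c_[p[0]+c*L[:,0]-s*L[:,1],p[1]+s*L[:,0]+c*L[:,1],L[:,2]]
T1=(125,255);T2=(348,267);S1=(280,325);S2=(337,197)
print('mouth top',onplane(f,[px((137,183),T1,8)],.102),'side',onplane(g,[px((171,88),S1,5)],.102))
print('hole top',onplane(f,[px((190,160),T2,8)],.044),'spout',onplane(f,[px((167,42),T2,8)],.043))
P=cloud(f);Pg=cloud(g)
Q=np.r_[P[255:320,125:175].reshape(-1,3),Pg[325:405,280:365].reshape(-1,3)]; 
S=Q[(Q[:,2]>.068)&(Q[:,2]<.075)]; N=Q[(Q[:,2]>.096)]
for n,A in(('shoulder',S),('neck',N)):
    print(n,[len(A)],(A.min(0)+A.max(0))/2,A.mean(0))
def circ(A):
    return least_squares(lambda p:np.hypot(A[:,0]-p[0],A[:,1]-p[1])-p[2],[*A.mean(0)[:2],.03],loss='soft_l1',f_scale=.002).x
H=Q[(Q[:,2]>.01)&(Q[:,2]<.06)&(Q[:,0]<.468)]
print('handle',len(H),np.median(H,0)); o=np.argsort(H[:,0])[::max(1,len(H)//15)]; print(H[o].round(4))
E
python3 fit.py
```

```text
mouth top [[0.50894346 0.37159015 0.102     ]] side [[0.50892809 0.37167271 0.102     ]]
hole top [[ 0.50120445 -0.17921525  0.044     ]] spout [[ 0.53735259 -0.17178325  0.043     ]]
shoulder [583] [0.50887262 0.37260601 0.07150857] [0.50743217 0.3761296  0.07057828]
neck [354] [0.50855884 0.37271606 0.10364527] [0.50848465 0.37312981 0.10202038]
handle 210 [0.45617213 0.35319624 0.04370472]
[[0.4156 0.3604 0.0115]
 [0.4469 0.3534 0.0442]
 [0.449  0.3431 0.0459]
 [0.4507 0.3527 0.0375]
 [0.4519 0.3563 0.0303]
 [0.4532 0.3511 0.0486]
 [0.4542 0.3557 0.0449]
 [0.4559 0.3547 0.0253]
 [0.4567 0.3533 0.05  ]
 [0.4585 0.3503 0.0278]
 [0.4601 0.3522 0.022 ]
 [0.4612 0.3496 0.0533]
 [0.4632 0.3568 0.0535]
 [0.4645 0.3605 0.0214]
 [0.4659 0.3499 0.0516]]
```

```bash
cat >> fit.py <<'E'
def panel(f,x,y,w,K=400,lines=()):
    k=K/(2*w); im=cv2.resize(f['pixels'][y-w:y+w,x-w:x+w,::-1],(K,K),interpolation=cv2.INTER_CUBIC)
    for L,col in lines:
        q=((proj(f,L)-[x-w,y-w]+.5)*k-.5).round().astype(int); cv2.polylines(im,[q.reshape(-1,1,2)],False,col,1)
    return im
a=np.linspace(0,2*np.pi,40)
ring=lambda r,z:np.c_[r*np.cos(a),r*np.sin(a),0*a+z]
if __name__=='__main__':
    pit=[.5089,.3717]; hl=[(-.036,0,.057),(-.069,0,.057),(-.069,0,.013),(-.036,0,.013)]
    L=[(pose([*pit,np.radians(y)],hl),c) for y,c in((14,(0,0,255)),(18.5,(255,0,0)),(23,(0,160,255)))]+[(pose([*pit,0],ring(.0145,.102)),(0,0,255)),(pose([*pit,0],ring(.03,.07)),(0,0,255))]
    pp=[.5012,-.1792,np.radians(11.6)]
    M=[(pose(pp,ring(r,z)),(0,0,255)) for r,z in((.023,.044),(.023,0))]+[(pose(pp,[(.023,0,.0395),(.038,0,.0395)]),(0,255,255))]
    for th,c in((2.1,(255,0,0)),(2.3,(0,255,0)),(2.5,(0,160,255))):
        ct,st=np.cos(th),np.sin(th); R=ring(.0225,0); R[:,0]+=.0275
        M.append((pose(pp,np.c_[-.025+R[:,0]*ct,R[:,1],.0465+R[:,0]*st]),c))
    A=np.hstack([panel(f,150,288,22,300,L),panel(f,373,292,25,300,M)])
    B=np.hstack([panel(g,330,368,32,300,L),panel(g,365,222,25,300,M)])
    cv2.imwrite('pics/ov.png',np.vstack([A,B]))
E
python3 fit.py >/dev/null
```

```text
(no output)
```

View pics/ov.png

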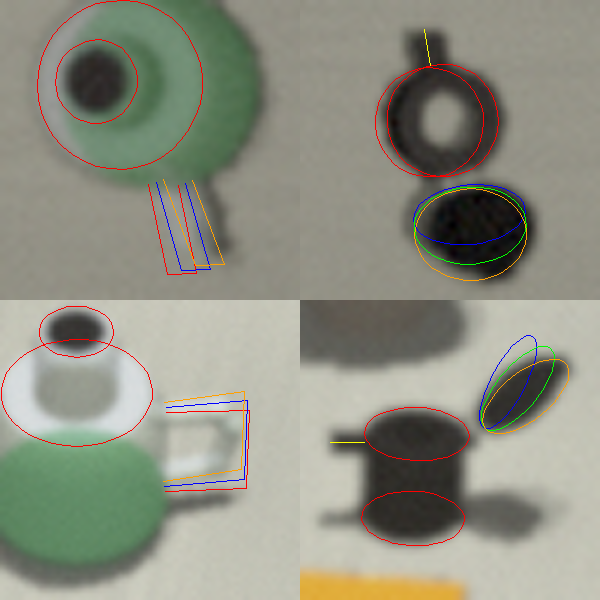

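The overlay puts the cap angle at about 2.5 rad, and the pourer rings and spout fit. The handle lines don't settle the pitcher's yaw, so I'll zoom in there with more contrast.

```bash
cat > z.py <<'E'
from fit import *
pit=[.5089,.3717]; hl=[(-.036,0,.0535),(-.0655,0,.0535),(-.0655,0,.0165),(-.036,0,.0165)]
L=lambda ys:[(pose([*pit,np.radians(y)],hl),c) for y,c in zip(ys,((0,0,255),(255,0,0),(0,160,255)))]
st=lambda im:np.clip((im.astype(float)-60)*1.6,0,255).astype(np.uint8)
Y=(14,22,30)
pan=lambda f,x,y,w,l:(lambda a:a)(panel(dict(f,pixels=st(f['pixels'])),x,y,w,300,l))
pp=[.5012,-.1792,0]
M=[(pose([*pp[:2],np.radians(y)],[(.023,0,.043),(.038,0,.043)]),c) for y,c in((5,(0,0,255)),(11,(255,0,0)),(17,(0,160,255)))]
A=np.hstack([pan(f,157,297,13,[]),pan(f,157,297,13,L(Y))])
B=np.hstack([pan(g,342,365,16,[]),pan(g,342,365,16,L(Y))])
cv2.imwrite('pics/z.png',np.vstack([A,B]))
E
python3 z.py >/dev/null
```

```text
(no output)
```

View pics/z.png

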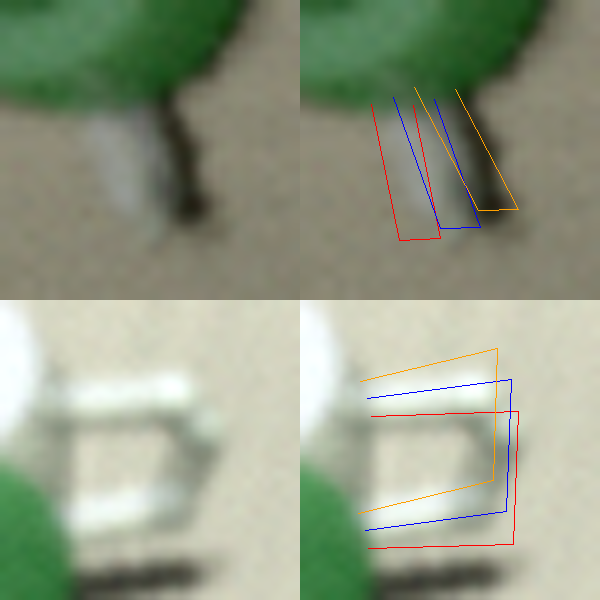

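```bash
cat > y.py <<'E'
from fit import *
c=np.array([.5012,-.1792])
for n,ff,p,o,z in(('capT',f,(242,310),T2,.063),('capS',g,(322,125),S2,.063)):
    for z in(.060,.066):
        w=onplane(ff,[px(p,o,8)],z)[0]; d=c-w[:2]; print(n,z,w,np.hypot(*d),np.degrees(np.arctan2(d[1],d[0])))
Ps=cloud(g)
for n,C in(('top',P[267:317,348:398].reshape(-1,3)),('side',Ps[197:247,337:387].reshape(-1,3))):
    s=C[(C[:,2]>.03)&(C[:,2]<.05)&(C[:,0]>.528)&(C[:,0]<.545)]; k=C[(C[:,2]>.052)&(C[:,0]<.475)]
    for m,A,sg in(('spout',s,1),('cap',k,-1)):
        if len(A): d=sg*(np.median(A,0)[:2]-c); print(n,m,len(A),np.median(A,0),np.degrees(np.arctan2(d[1],d[0])))
    k=k-[*c,0]; 
# dark-blob direct measure of pourer spout, cap, in top
gray=f['pixels'].astype(int).sum(2)[267:317,348:398]; print(gray[2:12,14:30])
E
python3 y.py|grep -v -e mouth -e shoul
```

```text
hole top [[ 0.50120445 -0.17921525  0.044     ]] spout [[ 0.53735259 -0.17178325  0.043     ]]
neck [354] [0.50855884 0.37271606 0.10364527] [0.50848465 0.37312981 0.10202038]
handle 210 [0.45617213 0.35319624 0.04370472]
[[0.4156 0.3604 0.0115]
 [0.4469 0.3534 0.0442]
 [0.449  0.3431 0.0459]
 [0.4507 0.3527 0.0375]
 [0.4519 0.3563 0.0303]
 [0.4532 0.3511 0.0486]
 [0.4542 0.3557 0.0449]
 [0.4559 0.3547 0.0253]
 [0.4567 0.3533 0.05  ]
 [0.4585 0.3503 0.0278]
 [0.4601 0.3522 0.022 ]
 [0.4612 0.3496 0.0533]
 [0.4632 0.3568 0.0535]
 [0.4645 0.3605 0.0214]
 [0.4659 0.3499 0.0516]]
capT 0.06 [ 0.4556991  -0.19363824  0.06      ] 0.047736725178742716 17.60515719502505
capT 0.066 [ 0.45576278 -0.19280306  0.066     ] 0.04742978630145596 16.666725053939285
capS 0.06 [ 0.4565659  -0.19556514  0.06      ] 0.04753967279481181 20.135517657364154
capS 0.066 [ 0.45569112 -0.18519172  0.066     ] 0.04590162549477752 7.500447714678913
top spout 19 [ 0.53223526 -0.17539261  0.04501226] 6.994076311256628
top cap 224 [ 0.45669817 -0.19458975  0.06788592] 19.076549655897924
side spout 21 [ 0.53422262 -0.17241732  0.03800674] 11.60684397713829
side cap 141 [ 0.45845512 -0.1854256   0.06522885] 8.286602004355538
[[434 434 431 427 432 421 429 429 421 425 429 436 429 438 438 436]
 [429 433 436 428 430 424 427 423 421 425 428 436 438 437 442 428]
 [433 436 425 396 390 381 376 377 374 390 425 436 439 436 434 438]
 [433 428 412 344 300 275 251 250 248 299 376 429 440 442 435 441]
 [430 428 406 322 240 186 163 167 162 204 321 408 436 442 426 439]
 [440 438 413 310 232 150 151 144 147 185 297 409 433 439 435 436]
 [438 433 413 319 226 171 126 139 145 164 280 405 436 441 438 439]
 [437 437 415 348 252 192 132 149 149 153 248 375 419 429 429 434]
 [422 431 420 379 275 195 138 146 136 123 200 302 361 390 418 424]
 [425 419 406 362 270 181 126 136 116 122 140 191 246 301 342 373]]
```

Pourer yaw comes out at about 13° and pitcher yaw at about 19.5°. Now grasp the collar across its y, high enough that the gripper body clears the cap.

```bash
python3 - <<'E'
from h import *
print(current_tool_rot())
for psi in(13,19.5,-167,-160.5): print(psi,ik([.5012,-.1792,.1],[180,0,psi]),ik([.5089,.3717,.16],[180,0,psi]))
psi=13; gripper_to(.088)
move_to([.5012,-.1792,.16],[180,0,psi])
line_to([.5012,-.1792,.025],feed=.1,max_force=8)
print(current_tcp_pos(),current_wrist_force())
gripper_to(.03); print('w',current_gripper_width(),current_finger_force(),current_wrist_force())
line_to([.5012,-.1792,.19],feed=.12)
print(current_wrist_force(),current_tcp_pos(),current_t())
move_to([.5089,.3717,.19],[180,0,19.5])
f=grab('top');g=grab('side'); print(current_gripper_width(),current_t(),current_tcp_pos())
E
cat > v.py <<'E'
import sys; from fit import *
pit=[.5089,.3717,np.radians(19.5)]; z0=float(sys.argv[1])-.025; th0=2.5
M=[(pose(pit,ring(r,z)+0),(0,0,255)) for r,z in((.017,.096),(.03,.07))]
up=lambda L:np.array(L)+[0,0,z0]
pp=pit
M+=[(pose(pp,up(ring(.023,z))),(0,255,0)) for z in(0,.044)]+[(pose(pp,up([(.023,0,.0395),(.038,0,.0395)])),(0,255,255))]
M+=[(pose(pit,[(-.036,0,.0535),(-.0655,0,.0535),(-.0655,0,.0165),(-.036,0,.0165)]),(255,0,0))]
x,y=proj(f,[[.5,.365,.13]])[0].astype(int); u,v=proj(g,[[.5,.365,.12]])[0].astype(int)
cv2.imwrite('pics/'+sys.argv[2],np.hstack([panel(f,x,y,30,400,M),panel(g,u,v,50,400,M)]))
E
python3 v.py .19 hold.png >/dev/null
```

```text
[-1.79882798e+02 -3.46348556e-03  1.55143985e+02]
13 [-2.23554049e+01  8.22295690e+00  1.17567495e+02 -2.54444375e-14
  5.42095480e+01  5.46445951e+01] [ 3.38798988e+01  1.44143626e+01  1.02940063e+02 -2.54444375e-14
  6.26455744e+01  1.10879899e+02]
19.5 [-2.23554049e+01  8.22295690e+00  1.17567495e+02 -2.54444375e-14
  5.42095480e+01  4.81445951e+01] [ 3.38798988e+01  1.44143626e+01  1.02940063e+02 -2.54444375e-14
  6.26455744e+01  1.04379899e+02]
-167 [ -22.35540488    8.2229569   117.56749512    0.           54.20954798
 -125.35540488] [ 33.87989883  14.41436255 102.94006301   0.          62.64557443
 -69.12010117]
-160.5 [ -22.35540488    8.2229569   117.56749512    0.           54.20954798
 -131.85540488] [ 33.87989883  14.41436255 102.94006301   0.          62.64557443
 -75.62010117]
[ 0.50184968 -0.17947102  0.02574925] [-0.13363834 -0.00573883 -0.05396682]
w 0.045628840110984996 30.000024790788302 [ 0.30045976 -0.26369631  0.47311154]
[-0.40491034  0.59737275 -0.89408154] [ 0.50058056 -0.17895613  0.18895306] 6.9583
0.04563059744985657 9.0417 [0.50951817 0.37064027 0.19006363]
```

View pics/hold.png

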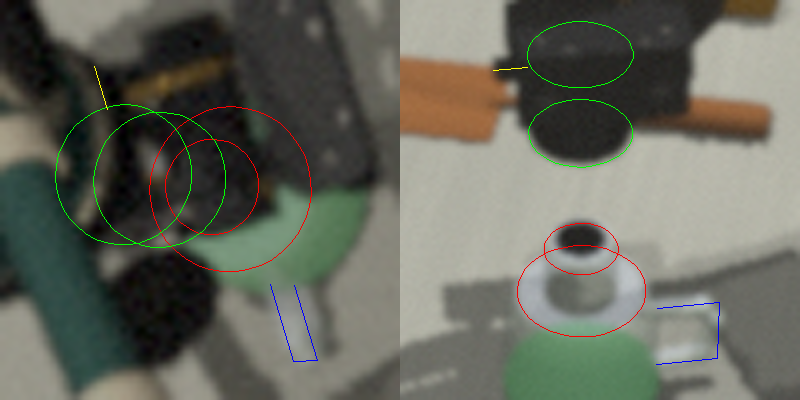

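The side view shows the collar held upright, with its lower ring right over the neck axis at about (580,130) above (580,240). Now lower it, guarded by force.

```bash
python3 - <<'E'
from h import *
X,Y=.5089,.3717
line_to([X,Y,.132],feed=.1); sleep(.3); print(current_tcp_pos(),current_tool_rot(),current_wrist_force())
r=line_to([X,Y,.091],feed=.025,max_force=5)
print(r,current_tcp_pos(),current_wrist_force(),current_moment(),current_t())
grab('top');grab('side')
E
python3 v.py .097 low.png >/dev/null
```

```text
[0.50929171 0.37200812 0.13280501] [-1.79979447e+02 -7.47404839e-02  1.95015956e+01] [ 0.05457769  0.00977599 -1.11995022]
True [0.50882233 0.37162509 0.0950672 ] [-0.20603855  0.10078424  4.81024478] [-0.09455362  0.23921749  0.04715866] 11.4
```

View pics/low.png

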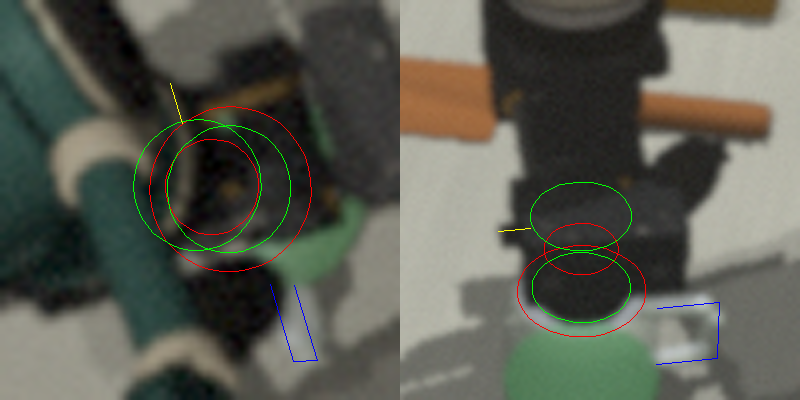

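The lowering stopped with contact at TCP z = 0.095, which is the seated height, and the picture shows the collar sitting on the shoulder. Release, retreat and check.

```bash
python3 - <<'E'
from h import *
gripper_to(.085); X,Y=.5089,.3717
line_to([X,Y,.24],feed=.12)
gripper_to(0.0)
move_to([.42,.20,.30],[180,0,19.5])
grab('top');grab('side'); print(current_t(),current_gripper_width())
E
cat > w.py <<'E'
import sys; from fit import *
def show(th,name,yaw=19.5):
    pit=[.5089,.3717,np.radians(yaw)]; up=lambda L:np.array(L)+[0,0,.07]
    M=[(pose(pit,up(ring(.023,z))),(0,255,0)) for z in(0,.044)]+[(pose(pit,up([(.012,0,.043),(.038,0,.043)])),(0,255,255))]
    M+=[(pose(pit,[(-.036,0,.0535),(-.0655,0,.0535),(-.0655,0,.0165),(-.036,0,.0165)]),(255,0,0))]
    for t,c in zip(th,((0,0,255),(0,160,255))):
        R=ring(.0225,0); R[:,0]+=.0275
        M.append((pose(pit,np.c_[-.025+R[:,0]*np.cos(t),R[:,1],.1165+R[:,0]*np.sin(t)]),c))
    x,y=proj(f,[[.495,.365,.1]])[0].astype(int); u,v=proj(g,[[.49,.365,.1]])[0].astype(int)
    cv2.imwrite('pics/'+name,np.vstack([np.hstack([panel(f,x,y,25,300,m),panel(g,u,v,42,300,m)]) for m in([],M)]))
show(eval(sys.argv[1]),sys.argv[2])
E
python3 w.py "(2.35,2.5)" rel.png >/dev/null
```

```text
15.7833 0.0003042555896018899
```

View pics/rel.png

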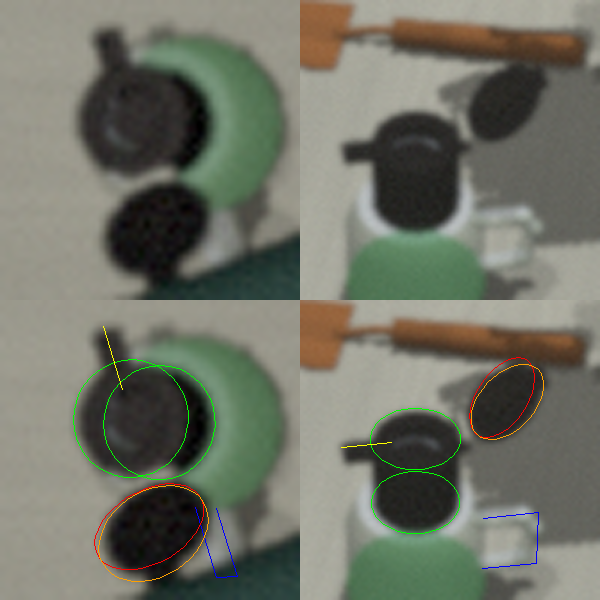

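After release the collar sits flat and concentric. The spout at (107,33) points opposite the handle, and the cap is still open at about 2.45 rad. Next, sweep the cap over from behind with the closed fingers, then press it shut gently.

```bash
cat > cap.py <<'E'
from h import *
ps=np.radians(19.5); C=np.array([.509,.3715])
def W(x,tip): return [*(C+x*np.array([np.cos(ps),np.sin(ps)])),tip+.014]  # x: TCP local, tip height
E
python3 - <<'E'
from cap import *
move_to(W(-.095,.23),[180,0,19.5])
line_to(W(-.095,.130),feed=.12); sleep(.2); print(current_wrist_force())
def go(x,t,feed=.06,mf=3):
    r=line_to(W(x,t),feed=feed,max_force=mf); 
    print(round(x,4),round(t,4),r,current_wrist_force().round(2) if hasattr(current_wrist_force(),'round') else current_wrist_force()); return r
ok=not go(-.041,.130)
if ok: ok=not go(-.041,.1545)
if ok: ok=not go(-.021,.1545)
if ok:
    for ph in np.radians([62,50,38,26]):
        if go(-.025+.04*np.cos(ph)-.009,.1185+.04*np.sin(ph)): break
print(current_tcp_pos(),current_t())
grab('top');grab('side')
E
python3 w.py "(0.45,)" cap1.png >/dev/null
```

```text
[-0.52124109 -0.60535983  0.34875335]
-0.041 0.13 True [-2.04 -0.69  1.61]
[0.44172107 0.34758794 0.14369517] 18.1333
```

View pics/cap1.png

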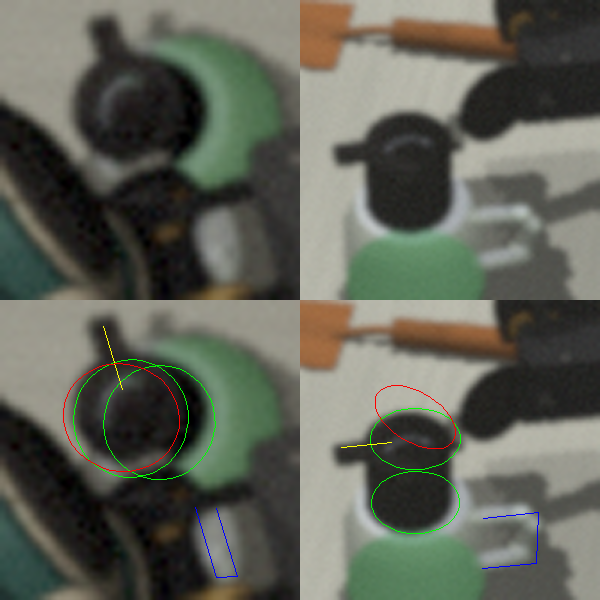

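Contact stopped at about 3 N, and the pictures show the collar about 4 mm further along +x. The cap jammed against the vertical finger and the pitcher slid. I've used my 10 pictures, so from here I'll measure in code. Plan: back off, measure the shift, then lift the cap with fingers tilted parallel to its underside so the push is purely tangential.

```bash
cat > meas.py <<'E'
from h import *
# shift of pitcher+collar relative to pics/rel.png (pose .509,.3715), via template matching of its upper panels
def meas():
    f=grab('top');g=grab('side'); R=cv2.imread('pics/rel.png')[:300]; out=[]
    for fr,pt,w,ref,box in((f,[.495,.365,.1],25,R[:,:300],(82,22,205,172)),(g,[.49,.365,.1],42,R[:,300:],(38,105,175,235))):
        x,y=proj(fr,[pt])[0].astype(int); k=300/(2*w)
        im=cv2.resize(fr['pixels'][y-w:y+w,x-w:x+w,::-1],(300,300),interpolation=cv2.INTER_CUBIC)
        a,b,c,d=box; r=cv2.matchTemplate(im,ref[b:d,a:c],cv2.TM_CCOEFF_NORMED); _,s,_,m=cv2.minMaxLoc(r)
        p0=np.array([[(a+c)/2,(b+d)/2]]); p1=p0+np.array(m)-[a,b]
        z=.1; W=onplane(fr,np.r_[(p0+.5)/k-.5+[x-w,y-w],(p1+.5)/k-.5+[x-w,y-w]],z); out.append((W[1]-W[0])[:2]); print('shift mm',(out[-1]*1e3).round(1),'score',round(s,3))
    sh=np.mean(out,0); c=np.array([.509,.3715])+sh; ps=np.radians(19.5); u=np.array([np.cos(ps),np.sin(ps)])
    for n,fr in(('top',f),('side',g)):
        Q=cloud(fr).reshape(-1,3); d=Q[:,:2]-c; lx=d@u; ly=d@[-u[1],u[0]]
        k=(np.abs(ly)<.02)&(np.abs(lx)<.08)&(Q[:,2]>.121)&(Q[:,2]<.18)&np.isfinite(lx)
        if k.sum()>5:
            th=np.arctan2(Q[k,2]-.1165,lx[k]+.025); print(n,k.sum(),'cap th',np.percentile(th,[20,50,80]).round(2),'x',np.percentile(lx[k],[5,95]).round(4),'z',np.percentile(Q[k,2],[5,95]).round(4))
    return c
E
python3 - <<'E'
from cap import *; from meas import meas
line_to(W(-.1,.130),feed=.1); line_to(W(-.13,.25),feed=.2); move_to([.36,.16,.32],[180,0,19.5])
c=meas(); print(c,current_t())
u=np.array([np.cos(ps),np.sin(ps)])
for a in range(155,40,-15):
    al=np.radians(a); L=np.array([-.025,.1165])+.034*np.array([np.cos(al),np.sin(al)])-.011*np.array([np.sin(al),-np.cos(al)])
    q=ik([*(c+L[0]*u),L[1]],[180,90-a,19.5]); print(a,None if q is None else np.round(q,1))
E
```

```text
shift mm [2.  0.5] score 0.976
shift mm [2.  0.4] score 0.982
top 238 cap th [2.27 2.41 2.47] x [-0.0641 -0.0294] z [0.1229 0.1478]
side 316 cap th [2.31 2.43 2.48] x [-0.063  -0.0314] z [0.123  0.1461]
[0.51098089 0.37194675] 20.2667
155 [  50.7    5.2  147.3  223.6   42.9 -110.6]
140 None
125 [ 42.2  -3.7 132.7 -36.1  22.1 143. ]
110 [ 38.5   1.  122.3 -10.4  38.1 116.1]
95 [ 35.5   8.7 111.2  -1.7  55.3 106.9]
80 [ 33.2  17.9 100.    2.5  71.9 102.7]
65 [ 31.6  27.9  88.8   5.1  87.7 100.8]
50 [ 30.4  38.3  78.2   7.2 102.9 100. ]
```

The pitcher moved only 2 mm, and the cap is at 2.42 rad. A 125° tilt is reachable with the half-turned grasp, so I'll approach behind the cap and rotate about the hinge.

```bash
cat > swing.py <<'E'
from h import *
ps=np.radians(19.5); u=np.array([np.cos(ps),np.sin(ps)]); c=np.array([.511,.3719])
def T(a,rt,d):  # finger angle deg, tip radius from hinge, offset behind cap mid-plane
    al=np.radians(a); L=np.array([-.025,.1165])+(rt+.014)*np.array([np.cos(al),np.sin(al)])-d*np.array([np.sin(al),-np.cos(al)])
    return [*(c+L[0]*u),L[1]]
O=lambda a:[0,270-a,19.5]
E
python3 - <<'E'
from swing import *; from meas import meas
for a in(130,125,100,75,50): 
    q=ik(T(a,.022,.034),O(a)); print(a,None if q is None else np.round(q,1))
A=125
move_to(T(A,.12,.036),O(A)); print(current_q(),current_tcp_pos())
print(line_to(T(A,.022,.036),feed=.1,max_force=4)); sleep(.2); print(current_wrist_force(),current_t())
stop=line_to(T(A,.022,.011),feed=.05,max_force=3); print('push',stop,current_wrist_force())
for a in range(117,50,-8):
    if stop: break
    stop=line_to(T(a,.022,.011),O(a),feed=.06,max_force=3); print(a,stop,np.round(current_wrist_force(),2))
print(current_t()); meas()
E
```

```text
130 [ 44.8  -4.8 138.1 -60.2  18.5 -11.2]
125 [ 43.4  -4.6 135.1 -39.3  21.5 -32.7]
100 [ 37.1   3.7 117.6  -4.   49.2 -70. ]
75 [ 33.   18.7  98.7   3.6  77.2 -77.7]
50 [ 30.6  35.9  80.3   7.3 103.2 -79.8]
[ 47.35900703 -18.48685721 136.17631135 -28.69148617  33.9342876
 -42.13539292] [0.38729432 0.32824585 0.20576974]
False
[-0.66909851 -0.15751122 -0.93323524] 23.6
push False [ 0.29940404 -0.09524413  0.01681928]
117 False [-1.19  0.6   0.1 ]
109 True [ 0.6  -0.58  0.7 ]
24.9167
shift mm [2.  0.5] score 0.962
shift mm [2.  0.4] score 0.973
top 42 cap th [1.66 1.73 1.78] x [-0.0384 -0.0244] z [0.1291 0.1675]
side 391 cap th [1.77 2.04 2.14] x [-0.0544 -0.026 ] z [0.1296 0.1715]
```

The cap is now swinging with the pitcher unmoved, and that last stop was only force noise. Continue.

Run:
```python
from swing import *; from meas import meas
p=current_tcp_pos(); print(p)
stop=False
for a in range(109,44,-8):
    stop=line_to(T(a,.022,.011),O(a),feed=.05,max_force=5); print(a,stop,np.round(current_wrist_force(),2))
    if stop: break
print(current_t()); meas()
```

```text
[0.45906425 0.35158403 0.13952493]
109 False [-0.81  0.8  -0.54]
101 False [-0.6  -0.32 -0.12]
93 False [-0.08 -0.12  0.98]
85 False [-0.07 -0.25 -0.29]
77 False [-0.1   0.83  0.05]
69 True [ 0.22 -0.06 -0.72]
26.7833
shift mm [2.3 1.7] score 0.448
shift mm [2.  0.4] score 0.779
top 31 cap th [1.28 1.7  1.85] x [-0.0363 -0.0177] z [0.1276 0.1652]
side 18 cap th [1.24 1.34 1.5 ] x [-0.0253 -0.0182] z [0.1223 0.1357]
```

Run:
```python
from swing import *; from meas import meas
for a in range(69,44,-6):
    stop=line_to(T(a,.022,.011),O(a),feed=.03,max_force=6); print(a,stop,np.round(current_wrist_force(),2))
    if stop: break
line_to(T(a,.022,.035),feed=.1); line_to(T(a,.12,.05),feed=.2)
print(current_t()); meas()
```

```text
69 False [-0.26 -0.4   0.13]
63 False [-0.22  0.4   0.33]
57 False [-0.31 -0.2   0.52]
51 False [-0.55  0.09  0.55]
45 False [ 0.03 -0.59  0.42]
29.3
shift mm [1.5 1.7] score 0.75
shift mm [1.5 0.3] score 0.85
top 96 cap th [0.65 0.76 0.89] x [-0.0231  0.0107] z [0.1233 0.1464]
side 254 cap th [0.64 0.68 0.73] x [-0.0197  0.0133] z [0.1224 0.1451]
```

The cap is at about 0.72 rad. Now press it shut with a vertical tool.

Run:
```python
from swing import *; from meas import meas
V=lambda x,t:[*(c+x*u),t+.014]
move_to(V(.0,.20),O(90)); line_to(V(.0,.155),feed=.1); sleep(.2)
print(current_wrist_force())
s=line_to(V(.0,.1155),feed=.03,max_force=8); print(s,current_tcp_pos(),current_wrist_force())
sleep(.3); print(current_tcp_pos()[2],current_wrist_force())
line_to(V(.0,.20),feed=.12); move_to([.36,.16,.32],O(90))
print(current_t()); meas()
Q=np.r_[cloud(load('top')).reshape(-1,3),cloud(load('side')).reshape(-1,3)]
d=Q[:,:2]-c; lx=d@u; ly=d@[-u[1],u[0]]; k=(np.hypot(lx-.0025,ly)<.019)&(Q[:,2]>.1)
A=np.c_[lx[k],ly[k],np.ones(k.sum())]; print('cap plane',np.linalg.lstsq(A,Q[k,2],rcond=None)[0],k.sum(),Q[k,2].min(),Q[k,2].max())
```

```text
[0.31422794 0.12013262 0.36848538]
True [0.51086765 0.37180397 0.1328348 ] [-0.40477845 -0.19242705  5.4164033 ]
0.13280488578014266 [-0.88389577 -0.13494344  5.28281502]
34.375
shift mm [1.6 0.9] score 0.979
shift mm [ 2.3 -1. ] score 0.938
top 108 cap th [0.16 0.27 0.53] x [-0.0261  0.0193] z [0.1211 0.1256]
side 9 cap th [0.13 0.36 0.44] x [-0.0195  0.0184] z [0.1211 0.1219]
cap plane [-0.0167104   0.01258908  0.11896336] 429 0.10997679573065255 0.12698233428067462
```

The tip stopped at 0.119 m, the height of the shut cap. The depth plane over the cap is level at 0.119 m, and the pitcher is within 2 mm of where it stood. I'm handing in.

```bash
python3 -c "
from cell import *; print(close_job(),current_t())"
```

```text
the job is handed in; nothing more can be done
the job is handed in; nothing more can be done
```

I lowered the pourer collar fully onto the pitcher's shoulder, its spout pointing away from the handle to within about 3°, then closed the cap flat and handed the job in at about 34 s; my first try at closing the cap slid the pitcher about 2 mm, and I left it there.

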